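# Seat the keyed riser on the coin turntable

## Task

Fit the keyed riser - the aluminium tube with a tab inside its bore, not the plain one - onto the coin turntable: slip it over the spindle, turn it under light pressure until you feel its tab drop into the spindle's keyway, and settle it fully home, flush on the dial. Use a light hand all through, never forcing it against the turntable; let go of it, and leave everything else on the worktop where it lies.

Things in the scene. Friction and masses are not known exactly. Their poses are not given: they have to be found in the camera images.
- riser_mid (a point): the keyed riser: loose upright aluminium tube, 54 mm outside diameter, 46 mm tall, 38 mm bore slightly flared at the lower mouth, about 110 to 190 g, turned grooves round its upper half. This point: on its axis, half-way up (23 mm above its lower rim). z up along the tube; its tab is on the -x side
- riser: the same keyed riser; origin on its axis at the lower rim, same axes as riser_mid
- riser_tab (a point): lower end of the straight tab inside the keyed riser's bore, on the tube's -x side: 7 mm wide, from the bore wall in to 12 mm from the tube's axis, running from 10 mm above the lower rim to 2 mm below the upper rim; the lowest 10 mm of the bore are clear all round. An engraved line on the upper rim marks it. Point: 15 mm off the axis, 10 mm above the lower rim
- turntable: the coin turntable: fixed dark cast base 150 x 150 mm, 38 mm high, with a round aluminium dial (108 mm diameter, 8 mm thick) and a steel spindle on top; the brake is on, so dial and spindle do not turn. White index line on the base's -x side, black brake knob standing out 19 mm on its +y side. Origin: centre of the underside; x, y along the base's sides
- dial_face (a point): on the spindle's axis at the level of the dial's upper face, 46 mm above the worktop; axes of the turntable. A riser with its tab in the keyway goes down until its lower rim lies on this face; one that is not aligned stops 20 mm above it, its tab on the spindle's top. Dial and spindle are marked if the riser is pushed, twisted or set down on them with more than 35 N
- spindle_top (a point): centre of the top of the steel spindle, 30 mm above the dial: 36 mm diameter, top edge chamfered 1 mm. One open keyway, 8.5 mm wide, 8 mm deep, runs down its whole height (the tab has 0.75 mm play each side). The keyway's direction is not measured: it stands 14 to 135 degrees (0.25 to 2.35 rad) anticlockwise, seen from above, of the turntable's -x side
- plain_riser_mid (a point): a plain riser: the same aluminium tube, 54 mm diameter and 46 mm tall, but with a smooth bore without tab or engraved line; not needed. This point is on its axis, half-way up
- sestertius: a large bronze coin lying flat, 34 mm diameter, 5 mm thick; origin at the centre of its underside; not needed
- dish: a shallow blue glass dish, 90 mm across, 26 mm high; origin at the centre of its underside; not needed
- loupe: a black upright loupe, 42 mm diameter, 36 mm tall; origin at the centre of its underside; not needed
- tray: the fixed ivory-coloured resin coin tray, 200 x 280 mm, 16 mm high, with coins in its compartments; origin at the centre of its underside; not needed
Mind the look-alikes: they are no part of the job. What is shaped like the riser but green or orange is not meant.

How it is judged:
By the outcome, as a careful person would: the job done as asked, in the order asked, and still so for the second after the job is handed in, with the robot touching nothing.
It also fails if it takes over 72 s, if anything falls off the work surface, if the arm or the gripper's body presses on something with over 40 N, if the wrist force passes 120 N, or if a joint passes its speed limit or range.

## Robot

A 7-joint arm with a two-finger parallel gripper is mounted at the origin on the work surface. World frame = base frame: x ahead of the robot, y to its left, z up, the work surface at z = 0. Lengths are in mm, angles in rad, forces in N, time in s.
With the tool pointing down it reaches from about 350 to 900 mm from the base axis. Payload 8.1 kg.
Tool frame: the origin (TCP) lies at the very end of the fingers, on their centre line; the grasp point (between the pads) lies 19 mm behind it (robot.grip_point_offset is the distance from the TCP to the grasp point, in mm); z points along the fingers, x is the direction in which the jaws open and shut, and the axes are right-handed (so a half turn about z gives the same grasp; the last joint's range is limited). The gripper opens to 85 mm and grips with 20 to 120 N. Pads are 22 mm wide; open, the fingers measure 114 mm over their backs; the gripper's body (76 mm by 85 mm) begins 54 mm behind the grasp point. The pads swing forward as they close: fully open they stand 13 mm farther back than shut.
Start: joints at [-1.316, 0.434, 0.025, 1.573, -0.012, 1.134, -0.075], TCP at [218.911, 585.422, 231.323] pointing down, gripper open.
Joint ranges: [-2.62, 2.62], [-0.44, 2.09], [-1.27, 1.32], [0.08, 2.57], [-1.32, 4.46], [0.12, 2], [-2.74, 2.74]. Speed limits (rad/s): [2.22, 2.22, 3.01, 3.01, 3.14, 3.14, 3.14].

## Interface

Orientations are given as a rotation vector (axis times angle).
In Python, from station import robot gives the robot as it stands. Calls block until the motion is done:
- robot.move_ptp(position, orientation): joint-space move of the TCP to a pose.
- robot.servo_line(position, attitude=None, speed=150): straight line of the TCP; attitude=None keeps the orientation; speed is the mean speed in mm/s.
- robot.movej(angles): joint-space move.
- robot.set_gripper(opening, force=None): finger opening in mm; force is the grip in N (None keeps the last); returns when the fingers have stopped.
- robot.wait(seconds).
- robot.solve_ik(position, orientation): joint angles nearest the present ones, or None.
- robot.get_image(name): name is "scene" or "top" or "wrist"; returns a dict with "image" (400x640x3 uint8, red, green, blue), "range_z" (400x640 float32, mm along the optical axis (not along the pixel's ray), 0 where there is no reading), "fx", "fy", "cx", "cy" (pixels), "R" (3x3) and "t" (3): a world point X has camera coordinates R X + t. Camera axes: x right, y down, z forward; pixel columns grow to the right and rows downward; lengths in mm; the calibration is good to about 2 mm. A picture is of the moment at which its call begins.
A pose or a line that the arm cannot do raises robot.MotionError and nothing moves.
- robot.finish_job(): hands the job in, once; it reports no verdict.
Readings, each from a call of its own:
- robot.current_time_s(): time.
- robot.current_joint_positions(): joint angles.
- robot.current_qvel(): joint speeds.
- robot.current_tau(): joint torques, N m.
- robot.current_ee_pos(): TCP position.
- robot.current_orientation(): TCP orientation.
- robot.current_wrist_force(): force on the tool from outside, world axes, zero at the start.
- robot.current_ft_torque(): the same for the moment, N m.
- robot.current_finger_gap(): finger opening in mm.
Only numpy, scipy, OpenCV 4.12 (cv2) and the standard library are available. Lean on these libraries where they do the work, as an engineer would, in place of code of your own. Each camera call takes 0.05 s, during which the arm holds its last target.

## Working session

There is one attempt and no reset: what is moved stays moved. The work goes in short steps, each a Python script; the robot and the scene stay as the last script left them, time stands still between calls to the robot, and variables do not carry over. Pictures are saved under pics/ and viewed, and the job is handed in when it is done.

```bash
mkdir -p pics; ls; cat > h.py <<'E'
import numpy as np, cv2
from station import robot
def grab(n,tag):
    d=robot.get_image(n); np.savez(f'pics/{tag}.npz',**d)
    cv2.imwrite(f'pics/{tag}.png',d['image'][:,:,::-1]); return d
def world(d,u,v,z=None):
    R=np.array(d['R']);t=np.array(d['t'])
    ray=np.array([(u-d['cx'])/d['fx'],(v-d['cy'])/d['fy'],1.0])
    c=-R.T@t; w=R.T@ray
    if z is None: return c+w*d['range_z'][int(round(v)),int(round(u))]
    return c+w*(z-c[2])/w[2]
E
python3 - <<'E'
from h import *
for n in ['scene','top','wrist']:
    d=grab(n,n+'0'); print(n,d['fx'],-np.array(d['R']).T@d['t'])
print(robot.current_time_s(),robot.current_orientation(),robot.current_wrist_force(),robot.grip_point_offset)
E
```

```text
pics
scene 493.4381815129947 [1592.87923758 -149.55510657  788.33892642]
top 375.9230741212111 [ 456.32849728 -105.00862209  785.24237171]
wrist 324.5639241871541 [149.11183378 610.02423106 373.76834887]
0.15 [ 2.58068801e+00  1.79012347e+00 -1.45381487e-03] [ 0.15541953 -0.71694108  1.37484834] 18.700000000000003
```

View pics/top0.png

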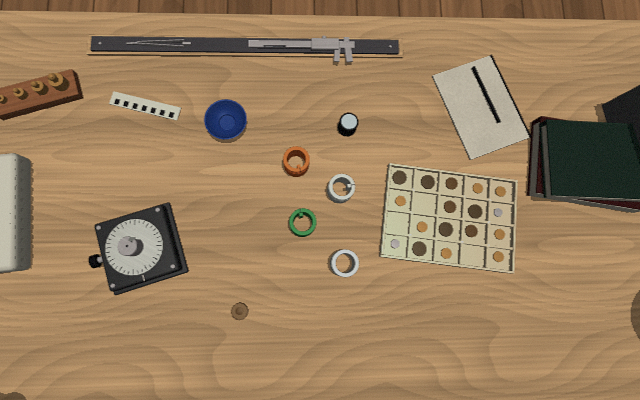

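View pics/scene0.png

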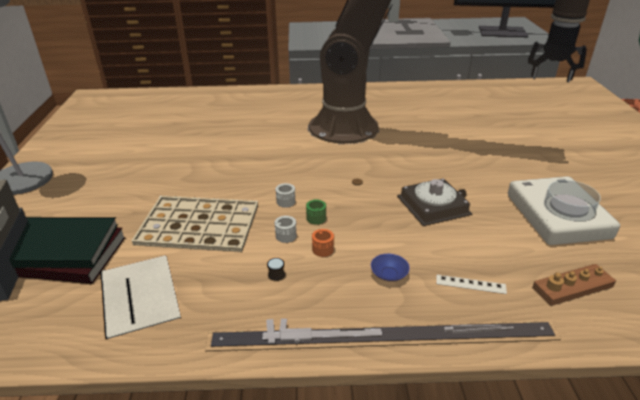

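View pics/wrist0.png

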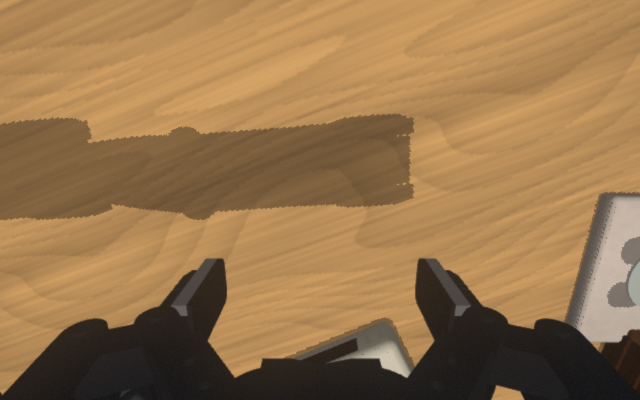

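The top view shows the keyed riser at about (341,188), with its tab to the right. The plain riser is at (344,263) and the turntable at (133,247), brake knob left and spindle near (128,246). I'll enlarge both.

```bash
python3 - <<'E'
from h import *
d=dict(np.load('pics/top0.npz'))
im=d['image'][:,:,::-1]
a=cv2.resize(im[160:285,280:380],None,fx=4,fy=4.8,interpolation=cv2.INTER_CUBIC)
b=cv2.resize(im[195:300,80:195],(400,600*105//105),interpolation=cv2.INTER_CUBIC)
a=cv2.resize(im[150:220,300:380],(400,350),interpolation=cv2.INTER_CUBIC)
b=cv2.resize(im[200:295,85:190],(400,362),interpolation=cv2.INTER_CUBIC)
c=np.zeros((362,800,3),np.uint8);c[:350,:400]=a;c[:,400:]=b
cv2.imwrite('pics/crop1.png',c)
print(d['R'])
for uv in [(341,188),(344,263),(133,247),(128,246)]: print(uv,world(d,*uv),world(d,*uv,46))
E
```

```text
[[-0.01698506 -0.99880687  0.04578576]
 [-0.98723741  0.00950098 -0.15897176]
 [ 0.15834708 -0.04790156 -0.98622089]]
(341, 188) [ 615.26908097 -201.04523571    1.58682695] [ 606.2612258  -195.60242252   46.        ]
(344, 263) [ 457.05181069 -203.04540171   -0.52476079] [ 457.00898377 -197.24070776   46.        ]
(133, 247) [492.50133871 194.46805985  77.60221001] [494.11676671 207.84226542  46.        ]
(128, 246) [494.47823759 203.6967627   77.26906247] [496.16319745 217.33135575  46.        ]
```

View pics/crop1.png

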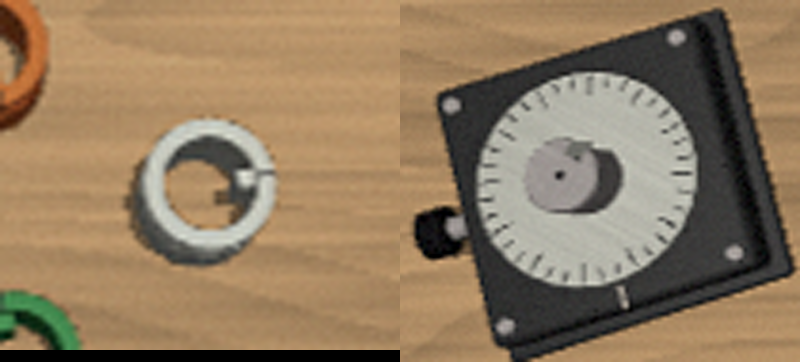

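```bash
python3 - <<'E'
from h import *
from scipy.spatial.transform import Rotation as Ro
d=dict(np.load('pics/wrist0.npz'))
Rt=Ro.from_rotvec([2.58068801e+00,1.79012347e+00,-1.45381487e-03]).as_matrix()
print(Rt); print('cam in tool',Rt.T@(-d['R'].T@d['t']-np.array([218.911,585.422,231.323]))); print('cam axes in tool cols',Rt.T@d['R'].T)
# IK for various yaws at the places; tool x dir angle yaw
def ori(yaw):
    c,s=np.cos(yaw),np.sin(yaw)
    return Ro.from_matrix(np.array([[c,s,0],[s,-c,0],[0,0,-1]])).as_rotvec()
for p in [(607,-200,150),(494,200,200),(494,200,80)]:
  for y in range(-180,180,15):
    q=robot.solve_ik(list(p),list(ori(np.radians(y))))
    print(p,y,None if q is None else np.round(q,2)) 
E
```

```text
[[ 3.50287328e-01  9.36642247e-01 -2.97108891e-04]
 [ 9.36641494e-01 -3.50287426e-01 -1.19594169e-03]
 [-1.22424302e-03  1.40638702e-04 -9.99999241e-01]]
cam in tool [  -1.58068071  -73.97466678 -142.45392559]
cam axes in tool cols [[ 9.99999854e-01 -1.92409466e-04 -5.05089094e-04]
 [ 3.32200859e-04  9.55944147e-01  2.93548425e-01]
 [ 4.26355467e-04 -2.93548550e-01  9.55944071e-01]]
(607, -200, 150) -180 [-0.42  0.79  1.15  1.69 -0.77  1.19 -2.21]
(607, -200, 150) -165 [-0.42  0.79  1.15  1.69 -0.77  1.19 -1.95]
(607, -200, 150) -150 [-0.42  0.79  1.15  1.69 -0.77  1.19 -1.69]
(607, -200, 150) -135 [-0.42  0.79  1.15  1.69 -0.77  1.19 -1.43]
(607, -200, 150) -120 [-0.42  0.79  1.15  1.69 -0.77  1.19 -1.17]
(607, -200, 150) -105 [-0.41  0.77  1.1   1.69 -0.74  1.17 -0.93]
(607, -200, 150) -90 [-0.38  0.74  1.05  1.69 -0.7   1.14 -0.71]
(607, -200, 150) -75 [-0.37  0.72  1.02  1.69 -0.68  1.13 -0.46]
(607, -200, 150) -60 [-0.36  0.71  1.    1.68 -0.66  1.12 -0.22]
(607, -200, 150) -45 [-0.35  0.7   0.97  1.68 -0.64  1.11  0.03]
(607, -200, 150) -30 [-0.34  0.69  0.95  1.68 -0.62  1.1  
[... 3187 characters left out ...]
  0.72 -0.19]
(494, 200, 80) 15 [-0.76  0.48  0.38  1.99 -0.26  0.72  0.04]
(494, 200, 80) 30 [-0.72  0.48  0.32  1.98 -0.23  0.71  0.26]
(494, 200, 80) 45 [-0.69  0.47  0.27  1.98 -0.19  0.71  0.49]
(494, 200, 80) 60 [-0.65  0.47  0.22  1.98 -0.15  0.71  0.71]
(494, 200, 80) 75 [-0.61  0.47  0.17  1.97 -0.12  0.71  0.94]
(494, 200, 80) 90 [-0.57  0.47  0.11  1.97 -0.08  0.71  1.16]
(494, 200, 80) 105 [-0.52  0.47  0.05  1.97 -0.03  0.71  1.38]
(494, 200, 80) 120 [-0.47  0.47 -0.02  1.96  0.02  0.71  1.59]
(494, 200, 80) 135 [-0.42  0.47 -0.09  1.96  0.06  0.72  1.81]
(494, 200, 80) 150 [-0.38  0.47 -0.14  1.95  0.1   0.72  2.04]
(494, 200, 80) 165 [-0.34  0.48 -0.19  1.95  0.13  0.73  2.27]
```

```bash
cat >> h.py <<'E'
from scipy.spatial.transform import Rotation as Ro
def ori(deg):
    y=np.radians(deg);c,s=np.cos(y),np.sin(y)
    return list(Ro.from_matrix(np.array([[c,s,0],[s,-c,0],[0,0,-1]])).as_rotvec())
E
python3 - <<'E'
from h import *
for y in (90,-90):
    robot.move_ptp([494.5,203.7,190],ori(y)); robot.wait(0.3)
    d=grab('wrist',f'tt{y}'); print(robot.current_ee_pos(),robot.current_time_s(),np.round(robot.current_joint_positions(),2))
    cv2.imwrite(f'pics/v{y}.png',d['image'][:,:,::-1])
E
```

```text
[494.36598305 204.0828584  189.95669117] 2.225 [-0.61  0.33  0.15  1.86 -0.06  0.96  1.14]
[494.53927844 203.69035691 190.00637862] 2.825 [-0.61  0.33  0.15  1.86 -0.06  0.96  1.14]
```

View pics/tt90.png

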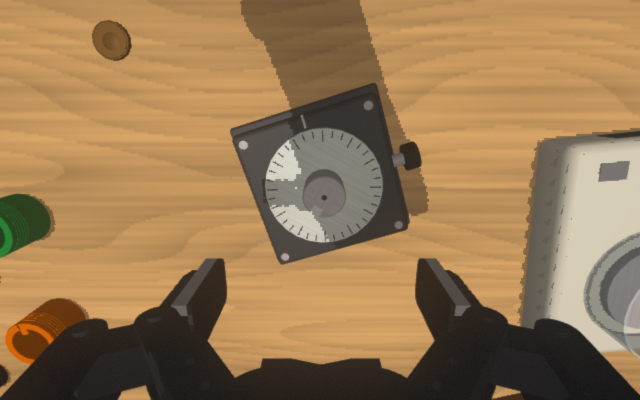

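View pics/tt-90.png

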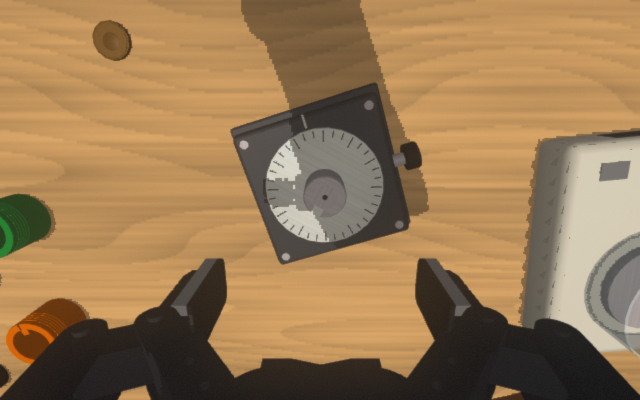

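```bash
python3 - <<'E'
from h import *
print(robot.current_orientation(),ori(90),ori(-90))
print(robot.solve_ik([494.5,203.7,190],ori(-90)))
d=dict(np.load('pics/tt-90.npz'))
im=d['image'][:,:,::-1]
cv2.imwrite('pics/ttcrop.png',cv2.resize(im[110:250,230:420],(760,560),interpolation=cv2.INTER_CUBIC))
rz=d['range_z']; print(rz[197,325],rz[160,340]);print(world(d,324.5,197.5),world(d,324.5,197.5,76))
E
```

```text
[2.22143371e+00 2.22139963e+00 1.10782379e-04] [np.float64(2.221441469079183), np.float64(2.221441469079183), np.float64(0.0)] [np.float64(2.221441469079183), np.float64(-2.221441469079183), np.float64(0.0)]
[-0.6096538   0.3280536   0.15414602  1.85707676 -0.06038526  0.96094011
  1.14180163]
267.0811 288.46716
[495.32028189 205.43477607  76.93414763] [495.59466508 205.44606112  76.        ]
```

View pics/ttcrop.png

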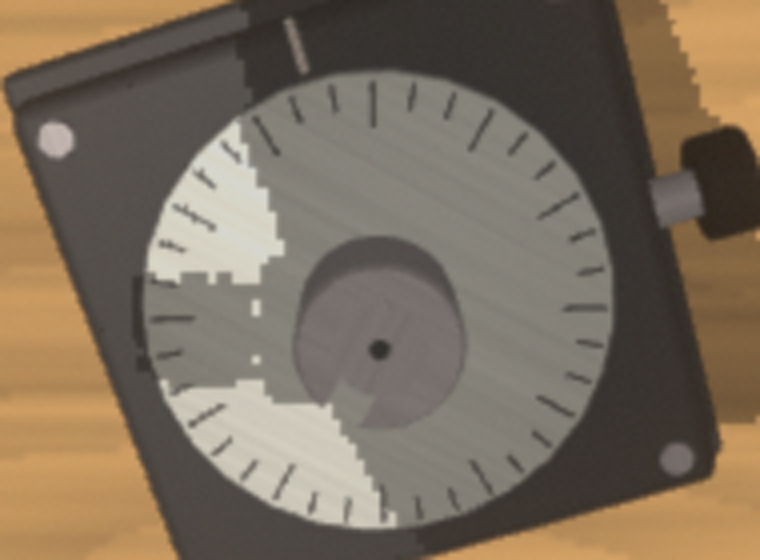

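```bash
python3 - <<'E'
from h import *
q=list(robot.current_joint_positions()); q[6]-=np.pi
robot.movej(q); robot.wait(0.2)
d=grab('wrist','ttb'); print(robot.current_ee_pos(),robot.current_orientation(),robot.current_time_s())
im=d['image'][:,:,::-1]
cv2.imwrite('pics/ttbcrop.png',cv2.resize(im[110:250,230:420],(760,560),interpolation=cv2.INTER_CUBIC))
E
```

```text
[494.55473147 203.7025647  190.0164782 ] [-2.22154738e+00  2.22117674e+00 -1.03122878e-04] 5.725
```

View pics/ttbcrop.png

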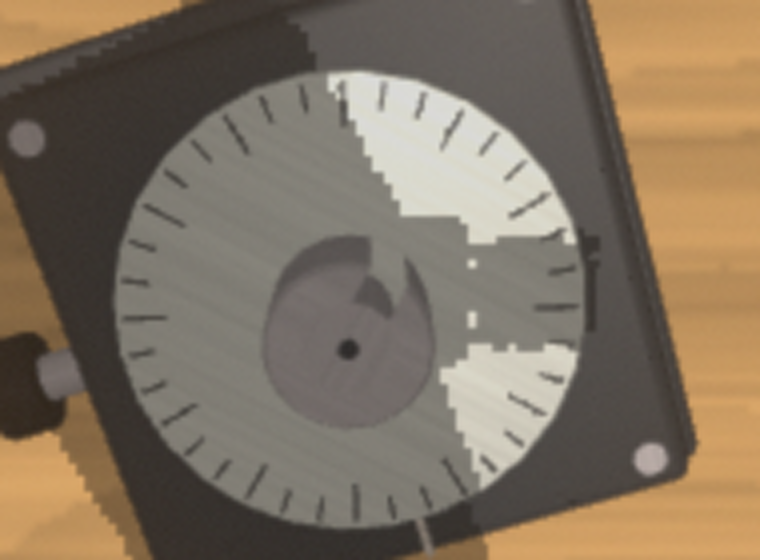

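```bash
python3 - <<'E'
from h import *
P={}
for tag,c,k,ix in [('tt-90',(380,349),(354,399),(303,70)),('ttb',(348,349),(374,308),(417,520))]:
    d=dict(np.load(f'pics/{tag}.npz'))
    f=lambda p,z:world(d,229.6+p[0]/4,109.6+p[1]/4,z)[:2]
    C=f(c,76);K=f(k,76)-C
    print(tag,C,'key az',np.degrees(np.arctan2(K[1],K[0])),np.hypot(*K))
    # dial centre: fit ellipse on dial? use index line point at base top z=38
    I=f(ix,38)-C; print('index az',np.degrees(np.arctan2(I[1],I[0])),np.hypot(*I))
    P[tag]=C
print((P['tt-90']+P['ttb'])/2, (P['tt-90']-P['ttb'])/2)
d=dict(np.load('pics/top0.npz'))
print(world(d,341,188,46),world(d,352.5,186,46))
E
```

```text
tt-90 [495.03564609 205.52682833] key az -26.385854256883633 12.134961397143725
index az -162.51903921375117 56.08800147257512
ttb [494.86464546 205.56081924] key az -31.50250011027165 10.228597537543562
index az -163.40558228947887 57.35939371276785
[494.95014578 205.54382378] [ 0.08550032 -0.01699545]
[ 606.2612258  -195.60242252   46.        ] [ 610.19858423 -219.03727793   46.        ]
```

```bash
python3 - <<'E'
from h import *
q=list(robot.current_joint_positions()); q[6]+=np.pi/2
robot.movej(q)
robot.move_ptp([606,-196,170],ori(0)); robot.wait(0.2)
d=grab('wrist','rz'); print(robot.current_ee_pos(),robot.current_orientation(),robot.current_time_s(),np.round(robot.current_joint_positions(),2))
im=d['image'][:,:,::-1]
cv2.imwrite('pics/rzcrop.png',cv2.resize(im[110:250,230:420],(760,560),interpolation=cv2.INTER_CUBIC))
E
```

```text
[ 606.29628792 -194.87648648  170.08627048] [-3.14126023e+00 -2.45701786e-03 -2.86346309e-04] 8.9083 [ 0.03  0.51  0.29  1.63 -0.17  1.02  0.38]
```

View pics/rz.png

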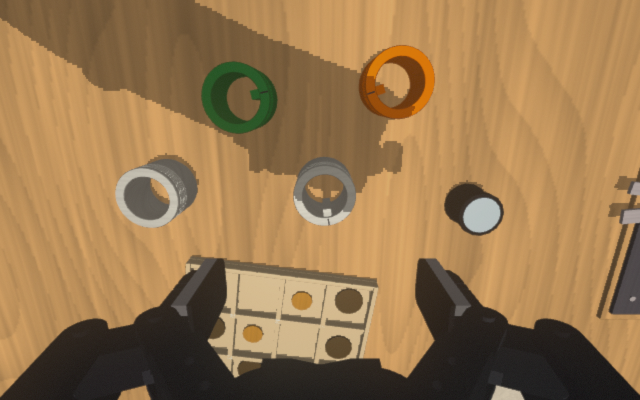

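View pics/rzcrop.png

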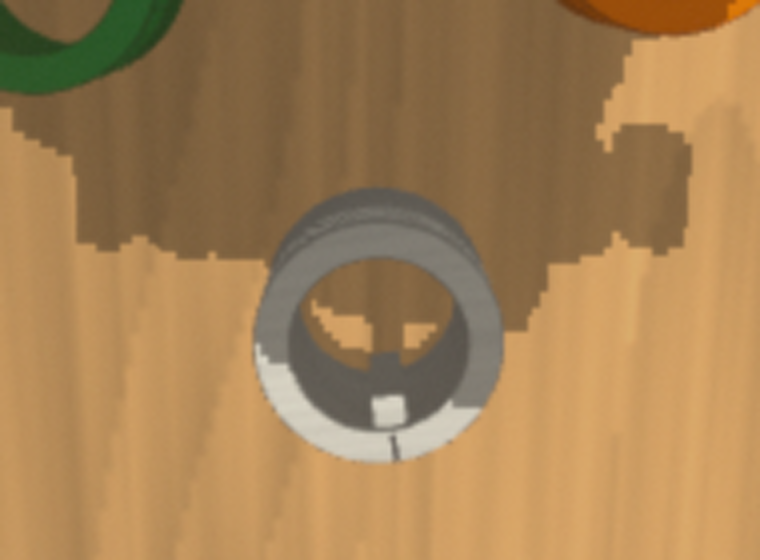

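The keyed riser's rim is centred at about (324.5,196). Its engraved line is at (328,222), straight down in the image, so the tab points at about -80° azimuth.

```bash
python3 - <<'E'
from h import *
from scipy.optimize import least_squares
d=dict(np.load('pics/rz.npz'))
C=world(d,229.6+378.5/4,109.6+343/4,46); L=world(d,229.6+394/4,109.6+447/4,46)
print(C,L,np.degrees(np.arctan2(*(L-C)[:2][::-1])))
pts=[]
for v in range(145,240):
  for u in range(280,370):
    p=world(d,u,v)
    if 42<p[2]<52: pts.append(p)
pts=np.array(pts); print(len(pts),pts[:,2].mean())
# rim band r 19..27: fit centre by mid-radius bounds
r=least_squares(lambda c:np.maximum(0,np.hypot(*(pts[:,:2]-c).T)-27)+np.maximum(0,19-np.hypot(*(pts[:,:2]-c).T)),C[:2]);print(r.x,r.cost)
E
```

```text
[ 609.90125534 -197.65674664   46.        ] [ 613.41984652 -221.38853888   46.        ] -81.56648683489072
1665 46.3137144244012
[ 609.56245348 -196.18861146] 336.1941146965506
```

```bash
python3 - <<'E'
from h import *
robot.set_gripper(85)
robot.move_ptp([609.7,-197.5,70],ori(0))
robot.servo_line([609.7,-197.5,8],ori(0),speed=80); robot.wait(0.2)
print(robot.current_wrist_force(),robot.current_ee_pos())
robot.set_gripper(45,force=25); robot.wait(0.3)
print(robot.current_finger_gap(),robot.current_wrist_force(),robot.current_ee_pos())
robot.servo_line([609.7,-197.5,150],ori(0),speed=100); robot.wait(0.3)
print(robot.current_finger_gap(),robot.current_wrist_force(),robot.current_ft_torque(),robot.current_ee_pos(),robot.current_time_s())
d=grab('wrist','held1')
E
```

```text
[ 0.25333973 -0.01135588  0.03867207] [ 610.07986447 -197.5698491     8.57193518]
53.768028415493596 [-1.00641894  1.11136149  6.01753222] [ 609.81892494 -197.50221843    8.36971394]
53.66922805994224 [ 0.24548021  0.51137227 -0.84684837] [ 0.00878674 -0.004135    0.03881848] [ 609.60616532 -197.50625638  149.77397163] 13.3
```

View pics/held1.png

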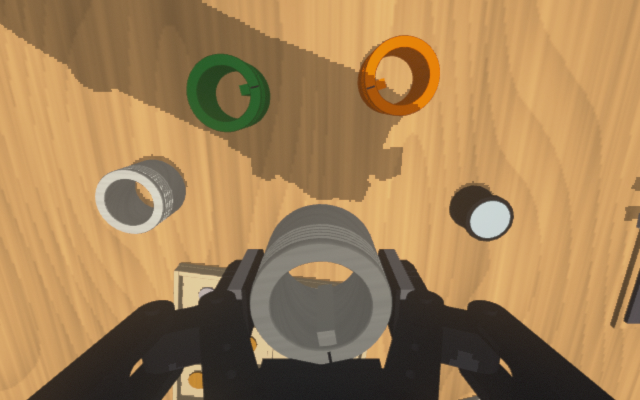

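The riser is held level between the pads, rim centre about (321,301), line at (329,357). I'll measure its offset in the hand.

```bash
python3 - <<'E'
from h import *
d=dict(np.load('pics/held1.npz'))
im=d['image'][:,:,::-1]
cv2.imwrite('pics/heldcrop.png',cv2.resize(im[230:370,230:420],(760,560),interpolation=cv2.INTER_CUBIC))
print(d['range_z'][355,310],world(d,310,355),world(d,255,300),world(d,388,300))
z=187.5
print(world(d,321,301.5,z),world(d,329,357,z))
E
```

```text
127.368614 [ 605.79178458 -219.04685822  188.85620369] [ 585.43182233 -194.89639428  187.73483351] [ 635.14524818 -194.8694468   187.80161265]
[ 610.10993499 -195.71291455  187.5       ] [ 613.29760075 -221.26236555  187.5       ]
```

View pics/heldcrop.png

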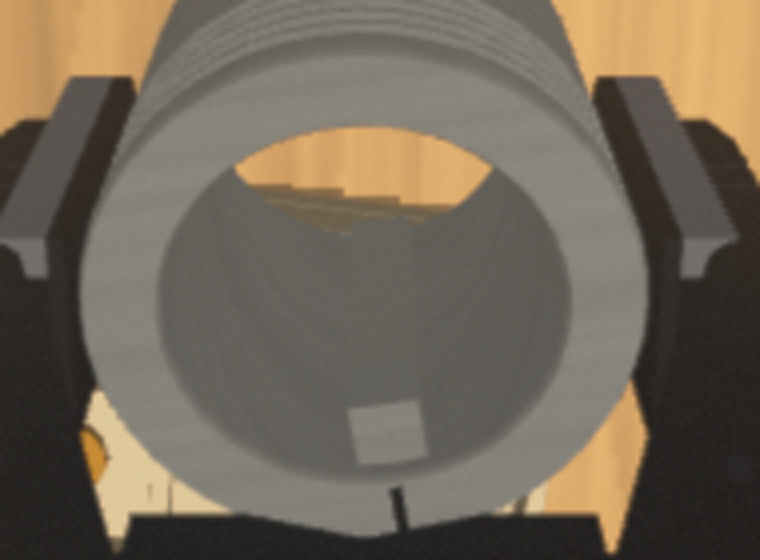

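```bash
python3 - <<'E'
from h import *
d=dict(np.load('pics/held1.npz'))
f=lambda x,y:world(d,229.6+x/4,229.6+y/4,187.7)[:2]
print('inner y',f(367,127),f(367,478),(f(367,127)+f(367,478))/2)
print('outer y',f(367,40),f(367,537),(f(367,40)+f(367,537))/2)
print('inner x',(f(158,300)+f(571,300))/2, f(571,300)-f(158,300))
print('outer x',(f(82,300)+f(648,300))/2, f(648,300)-f(82,300))
print('line',f(397,490),f(403,530),'tab',f(388,435))
E
```

```text
inner y [ 610.23535132 -178.89877366] [ 610.24789043 -217.25727989] [ 610.24162088 -198.07802677]
outer y [ 610.23257723 -170.41253957] [ 610.25023953 -224.4434353 ] [ 610.24140838 -197.42798743]
inner x [ 610.0063097  -196.92307539] [ 3.88046745e+01 -1.40572091e-02]
outer x [ 610.05325489 -196.9230924 ] [ 5.31802555e+01 -1.92648433e-02]
line [ 613.21476244 -218.70099891] [ 613.84933253 -223.57977473] tab [ 612.29168869 -212.16573798]
```

```bash
python3 - <<'E'
from h import *
o=ori(30)
robot.move_ptp([560,-60,190],ori(15))
robot.move_ptp([494.95,205.5,180],o)
robot.servo_line([494.95,205.5,96],o,speed=80); robot.wait(0.4)
b=np.mean([robot.current_wrist_force() for _ in range(5)],0); print('base',b,robot.current_ft_torque(),robot.current_ee_pos(),robot.current_orientation(),robot.current_time_s(),np.round(robot.current_joint_positions(),2))
d=grab('wrist','over')
np.save('base.npy',b)
E
```

```text
base [ 0.03970551 -0.70700383 -1.30429853] [-0.0339008  -0.01630495  0.011546  ] [494.99536416 205.51764611  96.10937595] [-3.03449764e+00 -8.13115688e-01 -3.10467831e-04] 16.6667 [-0.55  0.45  0.08  1.95 -0.05  0.75  0.08]
```

View pics/over.png

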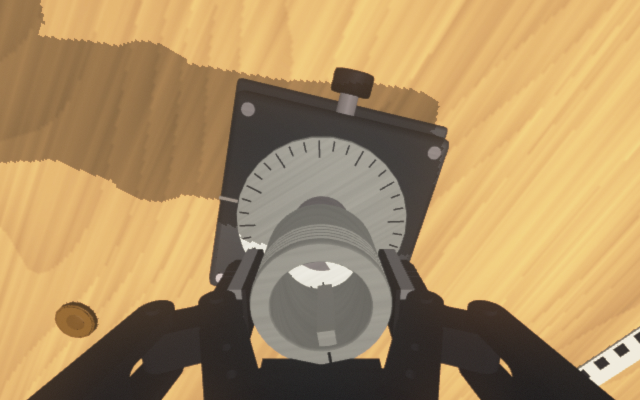

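The riser is above the spindle, whose top shows through the bore at (322,265). I'll go down gently, checking force at each step.

```bash
python3 - <<'E'
from h import *
o=ori(30); b=np.load('base.npy')
z=96
robot.servo_line([494.95,205.5,87],o,speed=40);z=87
while z>72.5:
    z-=0.75
    robot.servo_line([494.95,205.5,z],o,speed=12)
    f=np.array(robot.current_wrist_force())-b
    print(z,np.round(f,1),np.round(robot.current_ft_torque(),2),np.round(robot.current_ee_pos(),2))
    if f[2]>4 or np.hypot(f[0],f[1])>5: break
print(robot.current_time_s())
E
```

```text
86.25 [0.4 0.8 0.7] [ 0.01 -0.02 -0.02] [495.01 205.5   86.29]
85.5 [-0.2  0.6 -0.5] [ 0.05 -0.06  0.02] [494.91 205.51  85.5 ]
84.75 [-0.1  1.  -1. ] [ 0.    0.   -0.02] [494.92 205.47  84.72]
84.0 [0.1 0.  0.4] [0.02 0.02 0.03] [494.9  205.47  83.95]
83.25 [ 0.4  0.9 -1.5] [ 0.03  0.   -0.01] [494.9  205.47  83.17]
82.5 [ 0.2 -0.2 -0.6] [ 0.01  0.   -0.01] [494.88 205.46  82.43]
81.75 [-0.1  0.8 -0.4] [-0.04 -0.04  0.05] [494.89 205.47  81.69]
81.0 [-0.7  1.4 -0.9] [0.05 0.03 0.05] [494.88 205.49  80.94]
80.25 [ 0.9  0.7 -0.1] [ 0.04  0.05 -0.02] [494.91 205.53  80.21]
79.5 [ 0.1  0.8 -0.6] [-0.03  0.03  0.04] [494.92 205.48  79.46]
78.75 [-0.3  0.8 -0.3] [0.03 0.04 0.  ] [494.93 205.48  78.71]
78.0 [-0.4  0.7  0.3] [0.03 0.08 0.  ] [494.9  205.47  77.95]
77.25 [0.2 0.8 0. ] [ 0.01  0.03 -0.02] [494.92 205.47  77.18]
76.5 [-0.   1.  -0.1] [-0.01  0.02 -0.  ] [494.92 205.47  76.45]
75.75 [ 0.9  0.9 -0.6] [ 0.04 -0.03 -0.05] [494.92 205.44  75.69]
75.0 [-0.3  0.7 -0.6] [ 0.04 -0.01 -0.02] [494.9  205.47  74.94]
74.25 [-0.3  0.7  0.6] [-0.03 -0.04 -0.01] [495.04 205.55  74.3 ]
73.5 [-2.   0.4  6.9] [-0.16  0.31 -0.07] [495.07 205.66  73.98]
21.5917
```

```bash
python3 - <<'E'
from h import *
b=np.load('base.npy'); z=73.4; y=30
low=0
while y<76:
    y+=1.5
    robot.move_ptp([494.95,205.5,z],ori(y)); 
    F=np.array([robot.current_wrist_force()]); 
    f=F.mean(0)-b; p=robot.current_ee_pos()
    print(y,round(z,2),np.round(f,1),np.round(robot.current_ft_torque()[2],2),np.round(p,2),round(robot.current_time_s(),2))
    if np.abs(f).max()>18: print('STOP');break
    if f[2]>9: z+=0.15
    if f[2]<4: z-=0.2; low+=1
    else: low=0
    if p[2]<72.9: print('dropped');break
E
```

```text
31.5 73.4 [-3.3 -0.2  8. ] -0.04 [494.87 205.48  73.93] 21.84
33.0 73.4 [-3.7 -0.1  8.4] -0.02 [494.77 205.38  73.91] 22.09
34.5 73.4 [-3.  -0.9  8.9] -0.05 [494.83 205.4   73.89] 22.34
36.0 73.4 [-2.5 -0.4  7.4] -0.05 [494.82 205.35  73.87] 22.59
37.5 73.4 [-3.  -0.7  7.8] -0.03 [494.88 205.33  73.87] 22.84
39.0 73.4 [-2.8 -1.2  8.4] -0.02 [494.84 205.25  73.84] 23.09
40.5 73.4 [-3.4 -0.7  7. ] -0.03 [494.82 205.25  73.82] 23.34
42.0 73.4 [-2.7 -0.5  6.8] -0.06 [494.88 205.21  73.78] 23.59
43.5 73.4 [-1.8  0.2  6.8] -0.05 [495.01 205.33  73.8 ] 23.84
45.0 73.4 [-2.2 -1.5  7.1] -0.05 [495.06 205.35  73.72] 24.09
46.5 73.4 [-0.9 -0.6  7. ] -0.04 [495.06 205.42  73.64] 24.34
48.0 73.4 [-0.5 -0.4  5.1] 0.02 [495.06 205.45  73.52] 24.59
49.5 73.4 [-1.4 -0.7  6.1] -0.03 [495.04 205.49  73.41] 24.84
51.0 73.4 [ 2.3  1.4 -1. ] 0.08 [495.08 205.99  73.15] 25.09
52.5 73.2 [ 1.1  1.4 -0.2] 0.04 [494.91 205.74  73.06] 25.34
54.0 73.0 [ 0.2  1.4 -0.8] 0.02 [494.83 205.47  72.89] 25.59
dropped
```

The force fell to zero at about 51° and z followed the command, so the tab has dropped into the keyway. Next I'll settle it down.

```bash
python3 - <<'E'
from h import *
b=np.load('base.npy'); y=53.3; o=ori(y); z=73.0
while z>53:
    z-=1.0 if z>57 else 0.5
    robot.servo_line([494.95,205.5,z],o,speed=14)
    f=np.array(robot.current_wrist_force())-b
    print(round(z,2),np.round(f,1),np.round(robot.current_ft_torque()[2],2),np.round(robot.current_ee_pos(),2))
    if f[2]>5 or np.abs(f[:2]).max()>7: print('stop');break
print(robot.current_time_s(),robot.current_finger_gap())
E
```

```text
72.0 [ 0.9  1.  -1.7] -0.03 [495.01 205.52  71.97]
71.0 [-0.1  1.1 -0.6] 0.03 [495.03 205.54  70.97]
70.0 [ 0.9  1.9 -1.2] 0.04 [495.05 205.55  69.96]
69.0 [ 0.9  3.  -0.8] 0.01 [495.   205.52  68.95]
68.0 [ 1.   2.3 -0.9] -0.01 [494.99 205.57  67.95]
67.0 [ 2.5  2.8 -0.6] 0.05 [494.99 205.55  66.96]
66.0 [ 1.5  1.7 -1.1] 0.0 [495.   205.58  65.96]
65.0 [ 1.4  2.8 -0.8] 0.06 [495.   205.54  64.94]
64.0 [ 2.3  4.4 -1.9] 0.03 [495.01 205.58  63.97]
63.0 [ 2.6  3.5 -1.2] 0.06 [494.99 205.57  62.96]
62.0 [ 2.2  4.  -1.3] 0.03 [495.   205.55  61.96]
61.0 [ 1.8  3.2 -1. ] 0.04 [495.01 205.57  60.95]
60.0 [ 1.7  3.5 -0.8] 0.06 [495.01 205.55  59.94]
59.0 [ 2.6  3.6 -0.9] 0.05 [495.   205.56  58.95]
58.0 [1.8 3.6 0.2] 0.04 [494.99 205.56  57.94]
57.0 [1.9 4.6 0.1] 0.08 [494.99 205.54  56.94]
56.5 [1.8 4.4 0.6] 0.02 [494.97 205.57  56.49]
56.0 [1.8 3.7 1.1] 0.02 [495.   205.59  56.01]
55.5 [2.  3.9 1.1] 0.06 [494.97 205.6   55.5 ]
55.0 [ 2.5  4.6 -0. ] 0.04 [495.   205.56  54.98]
54.5 [3.  4.1 0.3] 0.03 [494.97 205.55  54.46]
54.0 [0.6 4.9 6.1] 0.1 [495.02 205.56  54.27]
stop
31.0917 53.71977871477774
```

```bash
python3 - <<'E'
from h import *
b=np.load('base.npy'); o=ori(53.3)
robot.servo_line([494.95,205.45,54.2],o,speed=10); print(np.array(robot.current_wrist_force())-b)
robot.set_gripper(80); robot.wait(0.3)
print(np.array(robot.current_wrist_force())-b,robot.current_finger_gap())
robot.servo_line([494.95,205.5,190],o,speed=80); robot.wait(0.3)
d=grab('wrist','end'); t=grab('top','endtop'); print(robot.current_time_s())
im=d['image'][:,:,::-1]; cv2.imwrite('pics/endc.png',cv2.resize(im[110:250,230:420],(760,560),interpolation=cv2.INTER_CUBIC))
zs=[]
for v in range(110,260):
  for u in range(230,420):
    p=world(d,u,v); r=np.hypot(p[0]-494.95,p[1]-205.5)
    if 20<r<26 and p[2]>80: zs.append([*p])
zs=np.array(zs); A=np.c_[zs[:,:2]-[494.95,205.5],np.ones(len(zs))]
print(len(zs),np.linalg.lstsq(A,zs[:,2],rcond=None)[0],np.median(zs[:,2]))
D=[world(d,u,v) for v in range(110,260) for u in range(230,420)]
D=np.array([p[2] for p in D if 35<np.hypot(p[0]-494.95,p[1]-205.5)<50]); print('dial z',np.median(D))
E
```

```text
[1.52883428 4.20042095 4.39488642]
[0.54264085 0.78517489 1.51025744] 80.06865601205278
34.275
1444 [5.36737811e-04 4.26564687e-03 9.22606664e+01] 92.55406227088825
dial z 46.63297657237635
```

View pics/endc.png

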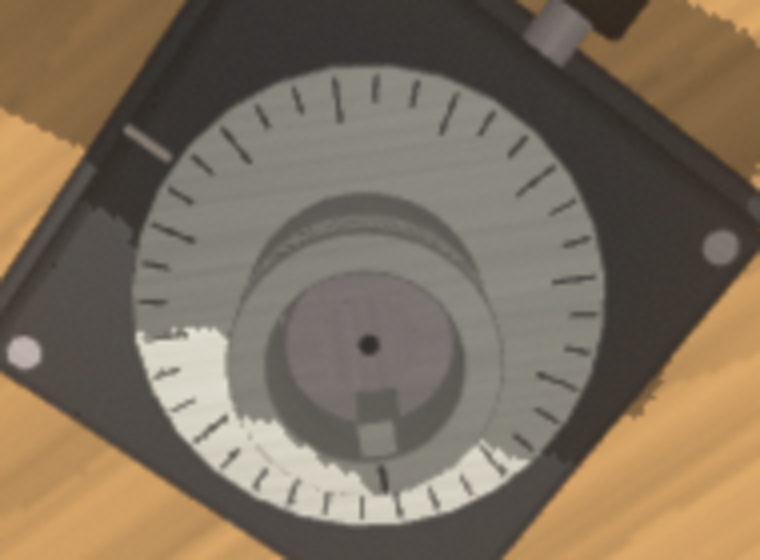

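View pics/endtop.png

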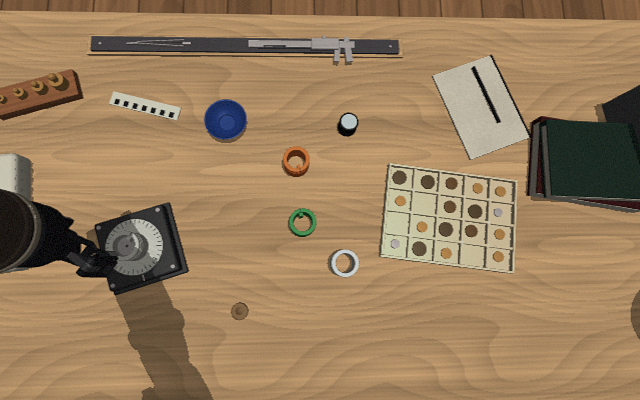

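The wrist view shows the tab at crop (377,437) sitting in the keyway. The rim is at z 92.3, the expected 46 mm above the dial, and level. In the top view everything else is where it was. Handing in.

```bash
python3 -c "
from h import *
print(robot.finish_job())"
```

```text
the job is handed in; nothing more can be done
None
```

The keyed riser is on the turntable, fully home with its tab in the keyway, and I've let go of it. I handed the job in at about 34 s of the 72 s allowed.

- **Fitting:** I gripped the riser at 25 N and lowered it over the spindle until its tab rested on the top. I then turned it anticlockwise under about 5–9 N, from a tool angle of 30°. At about 51° the tab dropped in. It went down a further 19.7 mm, close to the expected 20 mm, and met the dial at about 6 N. The highest contact reading at any step was about 9 N, well under the 35 N limit.
- **Last checks:**
  - **Height:** the upper rim measured z = 92.3 mm and level, against 92 mm for flush. The camera read the dial at 46.6 mm, so the two agree within about 0.6 mm.
  - **Fit and surroundings:** the wrist picture shows the tab in the keyway. By eye, the top picture shows everything else where it was.
- **Disagreements:**
  - **Sideways force:** I saw 3–5 N during the last part of the descent. It went away on release.
  - **Depth fit:** a fit for the riser's position before the grasp was about 1.5 mm off the picture-based one. I used the picture value, and the grasp confirmed it.

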